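# Hang the mallet in the ring stand

## Task

The wooden mallet (the tool with the oblong block head) has dried in the plywood block. Take it out, bring it over the steel ring stand and lower it handle first through the ring until its head rests on the ring and the mallet hangs upright, then let go. Leave the round-headed tamper standing in the block.

Things in the scene. Friction and masses are not known exactly. Their poses are not given: they have to be found in the camera images.
- mallet_head (a point): Centre of the mallet's head: a wooden block 80 mm long (its x axis), 34 mm wide (y) and 46 mm high (z, up at the start). Centred below it a round wooden handle, 18 mm thick, runs 90 mm down along -z; its end lies 113 mm below this point. 0.11 to 0.22 kg. It starts standing loosely upright, handle down, in one hole of the plywood block.
- tamper_head (a point): Centre of the head of the tamper, the tool to leave alone: a round wooden head 46 mm across and 46 mm high on an equal handle, standing upright in the other hole of the block, 110 mm from the mallet.
- block: Fixed plywood block, 90 x 210 x 70 mm (x, y, z), origin at the centre of its underside, z up. Two holes, 22 mm wide and 55 mm deep, 55 mm either side of the middle along its y. A tool in it has the underside of its head 35 mm above the block and must rise 55 mm to leave its hole. Between block and ring stand stands a blue vacuum pump, 160 mm high: carry the mallet over it.
- ring_mouth (a point): Centre of the ring's hole, level with the ring's upper face, 115 mm above the desk; z up. Fixed level steel ring: hole 44 mm, outside 62 mm, 8 mm thick, on an arm from a post 85 mm away along +x; nothing on the stand is higher. An 8 mm thick foot lies below the ring. The mallet's head may lie any way round on the ring; its centre is then 23 mm above this point.

How it is judged:
At the end, for the whole second after the job is handed in: The mallet hangs still and released in the ring, handle down: the centre of its head within 20 mm of the ring's axis and 16 to 30 mm above the ring's upper face, upright within 10 degrees. The tamper still stands in the block, within 30 mm of where it was (horizontal distance between mallet_head and ring_mouth below 0.02 m and z of mallet_head in the frame of ring_mouth between 0.016 and 0.03 m and angle between mallet_head's own z axis and vertical below 0.175 rad and linear speed of mallet below 0.03 m/s and distance of tamper_head from where it was at the start of the episode below 0.03 m); the robot touches nothing.
It fails at once if the tamper is displaced by more than 30 mm (distance of tamper_head from where it was at the start of the episode above 0.03 m).
It also fails if it takes over 40 s, if anything falls off the work surface, if the arm or the gripper's body presses on something with over 40 N, if the wrist force passes 120 N, or if a joint passes its speed limit or range.

## Robot

A 7-joint arm with a two-finger parallel gripper is mounted at the origin on a cart in front of the work surface, level with it; the furniture and walls round the work are solid. World frame = base frame: x ahead of the robot, y to its left, z up, the work surface at z = 0. Lengths are in m, angles in rad, forces in N, time in s.
With the tool pointing down it reaches from about 0.4 to 0.875 m from the base axis. Payload 4.4 kg.
Tool frame: the origin (TCP) lies on the mounting face of the last link; the fingertips stand 173 mm ahead of it and the grasp point (between the pads) lies 155 mm ahead of it; y points along the fingers, z is the direction in which the jaws open and shut, and the axes are right-handed (so a half turn about y gives the same grasp; the last joint's range is limited). The gripper opens to 85 mm and grips with 20 to 120 N. Pads are 22 mm wide; open, the fingers measure 114 mm over their backs; the gripper's body (76 mm by 85 mm) begins 54 mm behind the grasp point. The pads swing forward as they close: fully open they stand 13 mm farther back than shut.
Start: joints at [1.214, 0.628, 0.038, 1.517, -0.027, 0.996, -0.02], TCP at [0.186, -0.623, 0.405] pointing down, gripper open.
Joint ranges: [-3.06, 3.06], [-0.37, 2.12], [-1.25, 1.32], [0.18, 2.47], [-1.1, 4.24], [0.23, 1.98], [-2.94, 2.94]. Speed limits (rad/s): [2.57, 2.57, 3.14, 3.14, 3.14, 3.14, 3.14].

## Interface

Orientations are given as a rotation vector (axis times angle).
In Python, from bench import get_state, capture, close_job gives the robot as it stands.
- The arm moves only by the tool step_arm, never from a script. Its argument "plan" is a list of rows, each a list of 2 entries, a list of its own where there are three numbers: the shift along the tool's x, y, z in mm, then the turn, a rotation vector about the tool's x, y, z in rad. In form: [[[dx, dy, dz], [wx, wy, wz]], ...]. A call has 1 to 5 rows; each row is the pose to reach, as a shift and turn from the pose commanded when the call began, along the tool's axes at that moment; what a row does not reach only later rows make up. A row lasts 1/10 s, in which the tool goes at most 50 mm and 8.59 degrees, less where a joint would pass 70% of its speed; a pose out of reach is approached as far as the arm can. A call with a gripper value outside its range is refused whole. "grip" is the finger opening in mm, from 0 to 85.4, set as the call begins (left out, the last holds). The fingers move at their own pace and stop on an object; "squeeze" is the grip in N (left out, the last holds). Time passes only in rows, so rows that repeat a pose let the fingers close. It gives the time, the measured TCP pose, the force and the opening at its end, in the units of the state.
- get_state(): the state, without advancing time (a new reading comes with each control period).
- capture(name): name is "scene" or "top" or "wrist"; returns a dict with "pixels" (384x512x3 uint8, blue, green, red), "fx", "fy", "cx", "cy" (pixels), "k1" (the pictures are not rectified: a ray, as slopes to the right and down, at radius r is drawn at 1 + k1 r^2 times it, then the intrinsics apply), "R" (3x3) and "t" (3): a world point X has camera coordinates R X + t; the wrist camera has in their place "mount" (4x4, takes a point from camera to tool coordinates, whose origin is the TCP and whose axes are the tool frame's). Camera axes: x right, y down, z forward; pixel columns grow to the right and rows downward; lengths in m; the calibration is good to about 2 mm. A picture is of the moment at which its call begins: read the wrist's pose just before it. There is no depth.
- close_job(): hands the job in, once; it reports no verdict.
The state is a dict: "clock": time; "q": joint angles; "qvel": joint speeds; "effort": joint torques, N m; "eef_pos": TCP position; "tool_rot": TCP orientation; "contact_force": force on the tool from outside, world axes, zero at the start; "moment": the same for the moment, N m; "width": finger opening in m.
Only numpy, scipy, OpenCV 4.12 (cv2) and the standard library are available. Lean on these libraries where they do the work, as an engineer would, in place of code of your own. Each camera call takes 0.05 s, during which the arm holds its last target.

## Working session

There is one attempt and no reset: what is moved stays moved. The work goes in short steps, Python scripts to look and compute and a tool call to move; the robot and the scene stay as the last step left them, time stands still between calls to the robot, and variables do not carry over. Pictures are saved under pics/ and viewed, and the job is handed in when it is done.

Besides the shell and the picture viewer there is one more tool, called after "Emit:" in YAML: its name, and indented under it one key for each argument. step_arm: Moves the arm, as the interface text tells. Its arguments: {"type":"object","properties":{"plan":{"type":"array","items":{"type":"array"}},"grip":{"type":"number"},"squeeze":{"type":"number"}},"required":["plan"]}

```bash
mkdir -p pics; ls; python3 - <<'E'
from bench import get_state, capture
import cv2
s=get_state()
for k,v in s.items(): print(k,v)
for n in ["scene","top","wrist"]:
    c=capture(n); cv2.imwrite(f"pics/{n}0.png",c["pixels"])
    print(n,{k:v for k,v in c.items() if k!="pixels"})
    import pickle; pickle.dump((s,c),open(f"{n}0.pkl","wb"))
E
```

```text
pics
clock 0.0
q [ 1.21419803  0.62934948  0.03842608  1.51833313 -0.02700389  0.99631026
 -0.02001024]
qvel [ 0.00072875  0.000867    0.00109205 -0.00114249 -0.00108182  0.00040461
  0.00016967]
effort [ 1.96914862e-04 -5.63403404e+01  1.22618515e+00 -1.93448424e+01
  1.09800347e-02  1.05804973e-02 -6.58331629e-06]
eef_pos [ 0.18632509 -0.62242553  0.40379748]
tool_rot [-0.30273662  2.06731952 -2.06343453]
contact_force [-0.80071236  0.2905299   0.28176893]
moment [-0.01008174  0.00342563  0.00019572]
width 0.08514046493668735
scene {'fx': 355.6218853307392, 'fy': 355.6218853307392, 'cx': 257.5056261537014, 'cy': 195.89280303111215, 'k1': -0.09272679148376313, 'R': array([[ 0.90654523, -0.42190071,  0.0132486 ],
       [-0.2977427 , -0.66138268, -0.6884201 ],
       [ 0.29920733,  0.62013928, -0.72519118]]), 't': array([-0.45594791,  0.22838336,  0.75431087])}
top {'fx': 356.1791637992301, 'fy': 356.1791637992301, 'cx': 256.52547285786704, 'cy': 189.4844368249252, 'k1': 0.011740685108842257, 'R': array([[-0.02820109, -0.99957632, -0.00720283],
       [-0.98243096,  0.02904579, -0.18435225],
       [ 0.18448335,  0.00187734, -0.98283385]]), 't': array([0.03298192, 0.5089493 , 1.01919223])}
wrist {'fx': 286.03240856773016, 'fy': 286.03240856773016, 'cx': 258.7349892498416, 'cy': 198.002843843864, 'k1': -0.03516640248884171, 'mount': array([[ 5.16090583e-04,  9.49016986e-01,  3.15224512e-01,
        -8.12339155e-02],
       [-9.40797723e-04, -3.15223954e-01,  9.49016846e-01,
         3.15780936e-02],
       [ 9.99999424e-01, -7.86341160e-04,  7.30148906e-04,
        -5.40539683e-04],
       [ 0.00000000e+00,  0.00000000e+00,  0.00000000e+00,
         1.00000000e+00]])}
```

View pics/scene0.png

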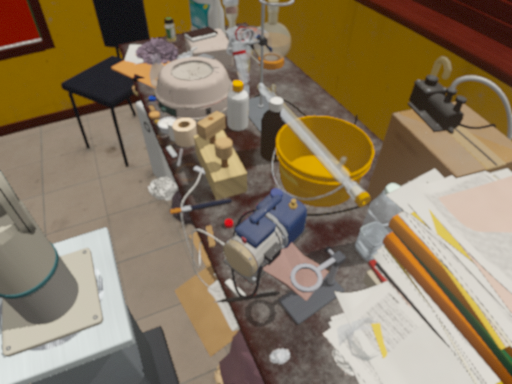

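View pics/top0.png

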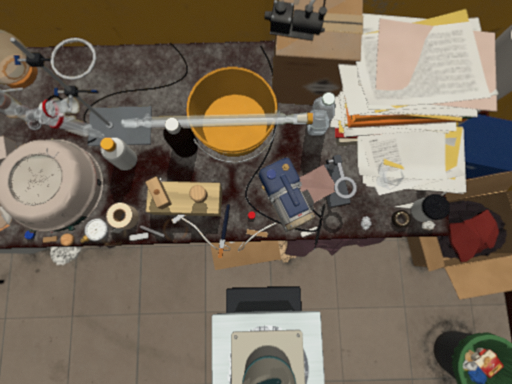

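View pics/wrist0.png

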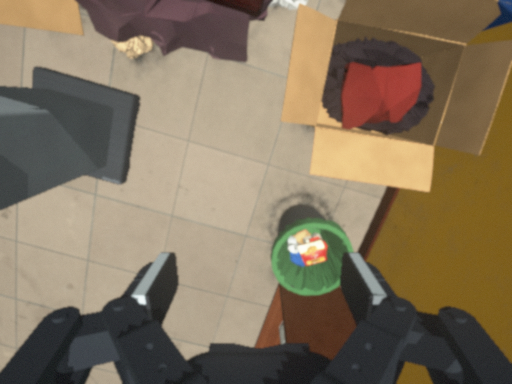

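```bash
cat > h.py <<'E'
import numpy as np, cv2, pickle
from scipy.spatial.transform import Rotation as Ro
def und(c,uv):
    K=np.array([[c["fx"],0,c["cx"]],[0,c["fy"],c["cy"]],[0,0,1]])
    # und by fixed-point via cv2
    return cv2.undistortPoints(np.array(uv,float).reshape(-1,1,2),K,np.array([c["k1"],0,0,0.]),None,None).reshape(-1,2) if False else cv2.undistortPointsIter(np.array(uv,float).reshape(-1,1,2),K,np.array([c["k1"],0,0,0.]),None,None,(3,50,1e-10)).reshape(-1,2)
def ext(c,s=None):
    if "R" in c: return c["R"],c["t"]
    Rt=Ro.from_rotvec(s["tool_rot"]).as_matrix(); M=c["mount"]
    Rwc=Rt@M[:3,:3]; tw=Rt@M[:3,3]+s["eef_pos"]
    return Rwc.T,-Rwc.T@tw
def ray(c,uv,s=None):
    R,t=ext(c,s); d=np.c_[und(c,uv),np.ones(len(np.atleast_2d(uv)))]
    return -R.T@t, d@R
def onplane(c,uv,z,s=None):
    o,d=ray(c,uv,s); return o+d*((z-o[2])/d[:,2])[:,None]
def proj(c,X,s=None):
    R,t=ext(c,s); p=np.atleast_2d(X)@R.T+t; p=p[:,:2]/p[:,2:]
    r2=(p**2).sum(1,keepdims=True); p=p*(1+c["k1"]*r2)
    return p*[c["fx"],c["fy"]]+[c["cx"],c["cy"]]
def crop(name,c,box,k):
    u0,v0,u1,v1=box
    cv2.imwrite(name,cv2.resize(c["pixels"][v0:v1,u0:u1],None,fx=k,fy=k,interpolation=cv2.INTER_CUBIC))
E
python3 - <<'E'
from h import *
s,c=pickle.load(open("top0.pkl","rb")); crop("pics/tA.png",c,(135,160,235,230),8); crop("pics/tB.png",c,(255,145,365,235),7)
s,c=pickle.load(open("scene0.pkl","rb")); crop("pics/sA.png",c,(180,100,260,200),6); crop("pics/sB.png",c,(215,180,345,325),4)
E
```

```text
(no output)
```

View pics/tA.png

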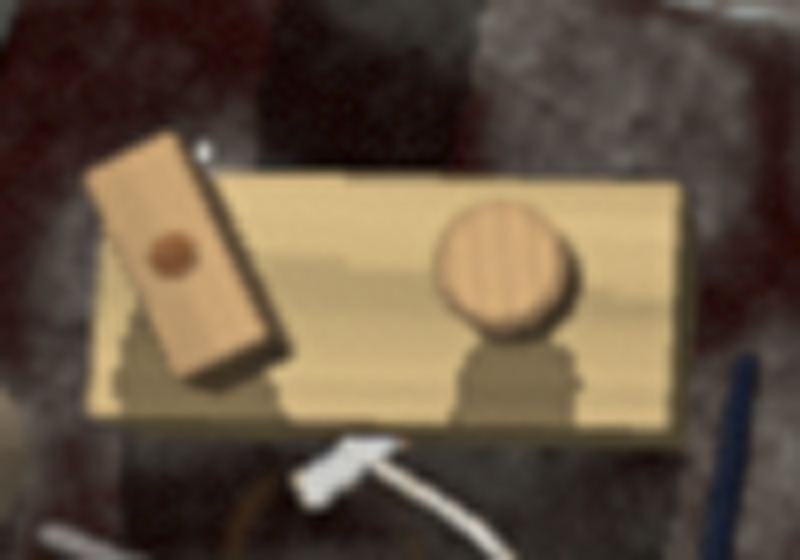

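View pics/tB.png

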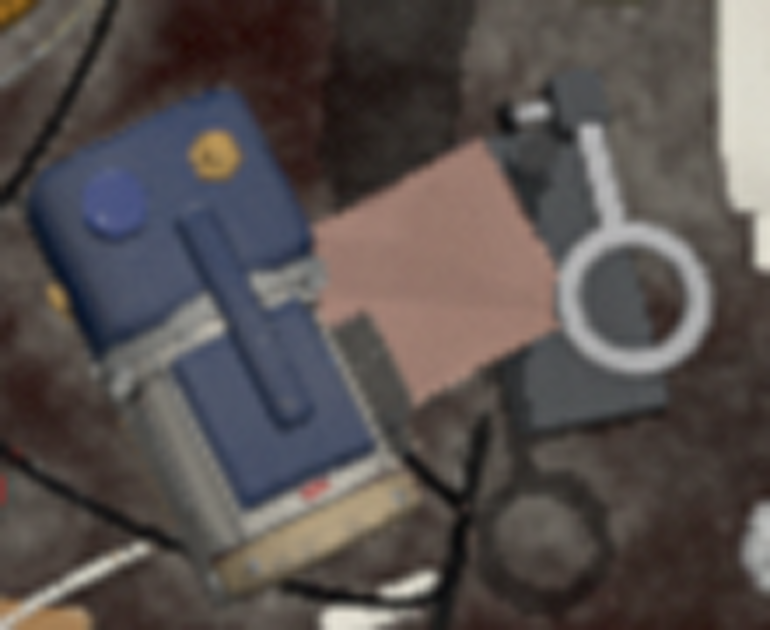

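View pics/sA.png

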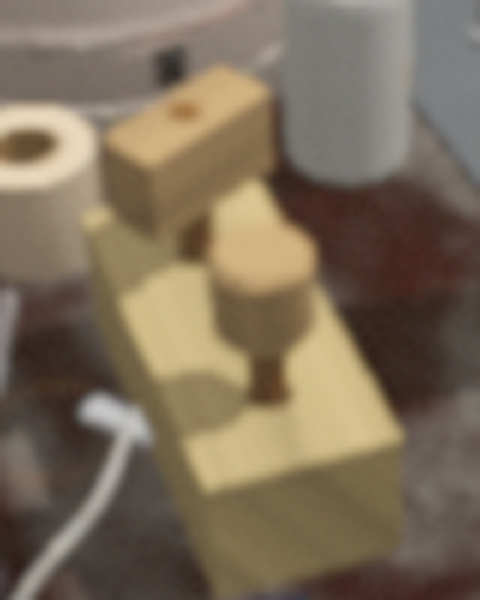

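View pics/sB.png

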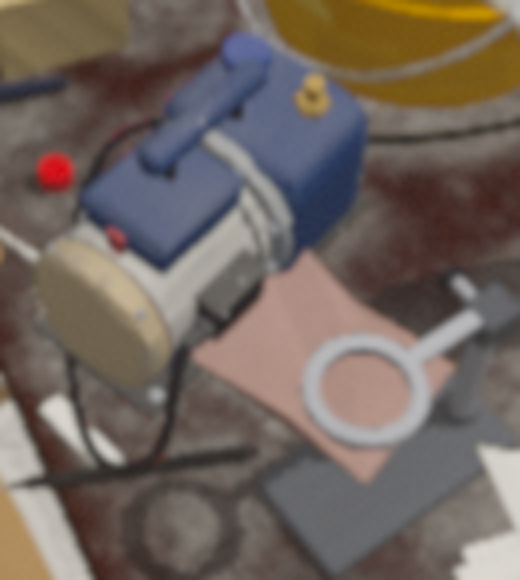

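```bash
python3 - <<'E'
from h import *
s,c=pickle.load(open("top0.pkl","rb"))
f=lambda p,k,o:(np.array(p,float)+.5)/k-.5+o
cor=f([(85,180),(172,130),(270,330),(183,380),(172,254),(178,255)],8,[135,160])
X=onplane(c,cor,.151); print(X.round(4))
print("sides",np.linalg.norm(X[1]-X[0]),np.linalg.norm(X[2]-X[1]),"centre",X[:4].mean(0))
d=X[2]+X[3]-X[0]-X[1]; print("long axis ang deg",np.degrees(np.arctan2(d[1],d[0])))
# tamper top circle
tm=f([(503,263)],8,[135,160]); T=onplane(c,tm,.151); print("tamper",T, np.linalg.norm(T-X[4]),np.linalg.norm(T-X[:4].mean(0)))
bl=f([(108,170),(683,183),(668,430),(88,415)],8,[135,160]); B=onplane(c,bl,.07); print(B.round(4),[np.linalg.norm(B[i]-B[i-1]).round(3) for i in range(4)],B.mean(0))
# ring by mask
px=c["pixels"].astype(int)[145:235,255:365]
hsv=cv2.cvtColor(c["pixels"],cv2.COLOR_BGR2HSV)
e=f([(634,298)],7,[255,145]); print("ring top",onplane(c,e,.115))
ed=f([(557,298),(712,298),(634,221),(634,375)],7,[255,145]); E=onplane(c,ed,.115); print(np.linalg.norm(E[0]-E[1]),np.linalg.norm(E[2]-E[3]))
s2,c2=pickle.load(open("scene0.pkl","rb"))
g=lambda p,k,o:f(p,k,o)
cs=f([(105,140),(222,66),(277,95),(158,162),(183,110)],6,[180,100]); Y=onplane(c2,cs,.151); print("scene",Y.round(4),Y[:4].mean(0)); d=Y[1]+Y[2]-Y[0]-Y[3];print(np.degrees(np.arctan2(d[1],d[0])))
r=f([(367,389)],4,[215,180]); print("ring scene",onplane(c2,r,.115))
print("tamper scene",onplane(c2,f([(265,257)],6,[180,100]),.151))
def tri(a,b):
    o1,d1=ray(c,[a]);o2,d2=ray(c2,[b]);A=np.c_[d1[0],-d2[0]];k=np.linalg.lstsq(A,o2-o1,rcond=None)[0];p=o1+k[0]*d1[0];q=o2+k[1]*d2[0];return (p+q)/2,np.linalg.norm(p-q)
print("tri peg",tri(cor[4],cs[4]),"ring",tri(e[0],r[0]))
print("tri corners",[tri(cor[i],cs[j])[0].round(4) for i,j in((0,1),(1,2),(2,3),(3,0))])
# pump top extents
P=f([(215,85),(30,180),(380,440),(240,600),(100,370)],7,[255,145]); print("pump",onplane(c,P,.15).round(3))
E
```

```text
[[0.5197 0.3194 0.151 ]
 [0.5362 0.2903 0.151 ]
 [0.4663 0.2558 0.151 ]
 [0.4502 0.2846 0.151 ]
 [0.4932 0.2893 0.151 ]
 [0.4928 0.2873 0.151 ]]
sides 0.03344433594130073 0.07793184929413312 centre [0.49309095 0.28750577 0.151     ]
long axis ang deg -153.5335902413324
tamper [[0.48685985 0.17760133 0.151     ]] 0.11186533556136964 0.11008094173354029
[[0.5409 0.337  0.07  ]
 [0.5297 0.1253 0.07  ]
 [0.4386 0.1315 0.07  ]
 [0.4502 0.3417 0.07  ]] [np.float64(0.091), np.float64(0.212), np.float64(0.091), np.float64(0.21)] [0.48985348 0.23388003 0.07      ]
ring top [[ 0.4963434  -0.22988989  0.115     ]]
0.06175311818423383 0.06276888839110906
scene [[0.4522 0.2831 0.151 ]
 [0.5212 0.3179 0.151 ]
 [0.536  0.2846 0.151 ]
 [0.4684 0.2571 0.151 ]
 [0.4922 0.291  0.151 ]] [0.49443629 0.28566969 0.151     ]
24.531793773087873
ring scene [[ 0.49638473 -0.23200983  0.115     ]]
tamper scene [[0.4872223  0.17363646 0.151     ]]
tri peg (array([0.49231746, 0.28899193, 0.1523821 ]), np.float64(0.0013343578739760096)) ring (array([ 0.4971637 , -0.23068463,  0.1122675 ]), np.float64(0.0006352476681250682))
tri corners [array([0.5208, 0.3196, 0.1498]), array([0.5379, 0.2916, 0.146 ]), array([0.467 , 0.2553, 0.1524]), array([0.4515, 0.2847, 0.1499])]
pump [[ 0.58  -0.063  0.15 ]
 [ 0.544  0.01   0.15 ]
 [ 0.438 -0.12   0.15 ]
 [ 0.378 -0.064  0.15 ]
 [ 0.468 -0.014  0.15 ]]
```

```bash
cat > plan.py <<'E'
from h import *
from bench import get_state
def tgt(p,yaw):  # tool y down, tool z at yaw deg
    z=np.array([np.cos(np.radians(yaw)),np.sin(np.radians(yaw)),0]); y=np.array([0,0,-1.]); x=np.cross(y,z)
    return np.array(p),np.c_[x,y,z]
def rel(p,R,s=None):
    s=s or get_state(); R0=Ro.from_rotvec(s["tool_rot"]).as_matrix()
    return (R0.T@(p-s["eef_pos"])*1000).round(1),Ro.from_matrix(R0.T@R).as_rotvec().round(3)
def show():
    s=get_state(); R0=Ro.from_rotvec(s["tool_rot"]).as_matrix()
    print("t",round(s["clock"],2),"p",s["eef_pos"].round(4),"yaw z",np.degrees(np.arctan2(R0[1,2],R0[0,2])).round(2),"ydir",R0[:,1].round(4),"q",s["q"].round(2),"w",round(s["width"],4),"F",s["contact_force"].round(1))
E
python3 - <<'E'
from plan import *
show()
print(Ro.from_rotvec(get_state()["tool_rot"]).as_matrix().round(3))
for p,y in [((.42,-.42,.42),-164+180+30),((.5,-.1,.42),0),((.493,.288,.42),116),((.493,.288,.42),-64)]:
    print(p,y,rel(*tgt(p,y)))
E
```

```text
t 0.15 p [ 0.1863 -0.6225  0.404 ] yaw z -73.34 ydir [-4.0e-04  1.4e-03 -1.0e+00] q [ 1.21  0.63  0.04  1.52 -0.03  1.   -0.02] w 0.0858 F [ 1.1 -0.2  0.6]
[[-0.958 -0.     0.287]
 [-0.287  0.001 -0.958]
 [-0.    -1.    -0.001]]
(0.42, -0.42, 0.42) 46 (array([-281.9,  -15.8, -127. ]), array([ 1.000e-03, -2.083e+00, -2.000e-03]))
(0.5, -0.1, 0.42) 0 (array([-450.3,  -15.4, -410.6]), array([ 1.00e-03, -1.28e+00, -1.00e-03]))
(0.493, 0.288, 0.42) 116 (array([-554.8,  -14.8, -784.4]), array([0.000e+00, 2.979e+00, 2.000e-03]))
(0.493, 0.288, 0.42) -64 (array([-554.8,  -14.8, -784.4]), array([ 0.001, -0.163, -0.   ]))
```

Emit:
step_arm:
  plan:
    - [[-282, -26, -127], [0, -0.163, 0]]
    - [[-282, -26, -127], [0, -0.163, 0]]
    - [[-282, -26, -127], [0, -0.163, 0]]
    - [[-282, -26, -127], [0, -0.163, 0]]
    - [[-282, -26, -127], [0, -0.163, 0]]
  grip: 70
  squeeze: 60

```text
clock: 0.65
eef_pos: [0.3758, -0.4581, 0.4257]
tool_rot: [-0.455, 1.97, -1.969]
contact_force: [1.5, -0.8, -0.5]
width: 0.0699
```

```bash
python3 - <<'E'
from plan import *
show()
for p,y in [((.5,-.1,.43),-64),((.493,.288,.42),-64),((.43,.23,.42),-64)]:
    print(p,y,rel(*tgt(p,y)))
E
```

```text
t 0.65 p [ 0.3758 -0.4581  0.4257] yaw z -64.02 ydir [-2.e-04  3.e-04 -1.e+00] q [ 0.84  0.52 -0.01  1.66  0.01  0.96 -0.29] w 0.0699 F [ 1.5 -0.8 -0.5]
(0.5, -0.1, 0.43) -64 (array([-268.5,   -4.3, -267.5]), array([ 0., -0.,  0.]))
(0.493, 0.288, 0.42) -64 (array([-432.2,    5.8, -619.3]), array([ 0., -0.,  0.]))
(0.43, 0.23, 0.42) -64 (array([-350.2,    5.8, -594.8]), array([ 0., -0.,  0.]))
```

Emit:
step_arm:
  plan:
    - [[-268, -4, -268], [0, 0, 0]]
    - [[-268, -4, -268], [0, 0, 0]]
    - [[-268, -4, -268], [0, 0, 0]]
    - [[-268, -4, -268], [0, 0, 0]]
    - [[-268, -4, -268], [0, 0, 0]]

```text
clock: 1.15
eef_pos: [0.4563, -0.2212, 0.4283]
tool_rot: [-0.455, 1.97, -1.969]
contact_force: [1.5, -1.0, -0.2]
width: 0.0703
```

```bash
python3 - <<'E'
from plan import *
show()
for p,y in [((.5,-.1,.43),-64),((.493,.288,.42),-64),((.46,.20,.42),-64)]:
    print(p,y,rel(*tgt(p,y)))
E
```

```text
t 1.15 p [ 0.4563 -0.2212  0.4283] yaw z -64.01 ydir [-0.e+00  1.e-04 -1.e+00] q [ 0.43  0.4  -0.04  1.88  0.02  0.87 -0.74] w 0.0703 F [ 1.5 -1.  -0.2]
(0.5, -0.1, 0.43) -64 (array([-92.4,  -1.7, -89.8]), array([ 0., -0., -0.]))
(0.493, 0.288, 0.42) -64 (array([-256.1,    8.3, -441.6]), array([ 0., -0., -0.]))
(0.46, 0.2, 0.42) -64 (array([-187.9,    8.3, -377. ]), array([ 0., -0., -0.]))
```

Heading on at this height directly toward a viewing point short of the mallet.

Emit:
step_arm:
  plan:
    - [[-188, 5, -377], [0, 0, 0]]
    - [[-188, 5, -377], [0, 0, 0]]
    - [[-188, 5, -377], [0, 0, 0]]
    - [[-188, 5, -377], [0, 0, 0]]
    - [[-188, 5, -377], [0, 0, 0]]

```text
clock: 1.65
eef_pos: [0.4578, 0.0287, 0.4254]
tool_rot: [-0.454, 1.969, -1.97]
contact_force: [2.0, -0.5, -0.2]
width: 0.0701
```

Emit:
step_arm:
  plan:
    - [[-85, 0, -171], [0, 0, 0]]
    - [[-85, 0, -171], [0, 0, 0]]
    - [[-85, 0, -171], [0, 0, 0]]
    - [[-85, 0, -171], [0, 0, 0]]
    - [[-85, 0, -171], [0, 0, 0]]

```text
clock: 2.15
eef_pos: [0.4585, 0.2244, 0.4253]
tool_rot: [-0.462, 1.967, -1.958]
contact_force: [-0.9, -0.4, 0.7]
width: 0.0701
```

```bash
python3 - <<'E'
from plan import *
from bench import capture
show()
print(rel(*tgt((.493,.288,.42),-64)))
s=get_state(); c=capture("wrist"); cv2.imwrite("pics/w1.png",c["pixels"]); pickle.dump((s,c),open("w1.pkl","wb"))
print(proj(c,[[.493,.288,.151],[.487,.177,.151]],s))
E
```

```text
t 2.15 p [0.4585 0.2244 0.4253] yaw z -63.43 ydir [ 3.0e-04  4.7e-03 -1.0e+00] q [-0.4   0.41 -0.15  1.87  0.07  0.86 -1.69] w 0.0701 F [-0.9 -0.4  0.7]
(array([-59.3,   5.6, -41.5]), array([ 0.004,  0.01 , -0.002]))
[[210.62772042 131.90485902]
 [322.09397002 194.85731472]]
```

View pics/w1.png

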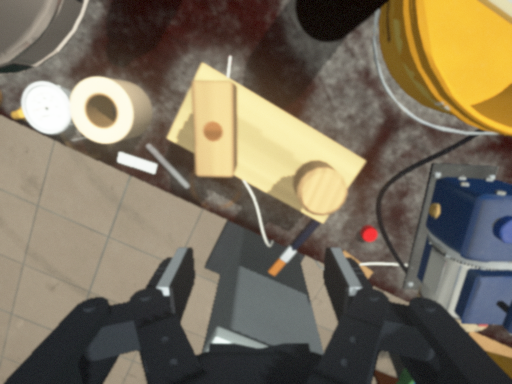

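```bash
python3 - <<'E'
from h import *
s,c=pickle.load(open("w1.pkl","rb"))
X=onplane(c,[(193,81),(233,82),(236,177),(196,177),(213,130)],.151,s); print(X.round(4),X[:4].mean(0))
d=X[1]+X[0]-X[2]-X[3]; print(np.degrees(np.arctan2(d[1],d[0])),np.linalg.norm(d)/2,np.linalg.norm(X[0]-X[1]))
print(onplane(c,[(322,189)],.151,s))
E
```

```text
[[0.5232 0.3166 0.151 ]
 [0.5366 0.2878 0.151 ]
 [0.4674 0.2526 0.151 ]
 [0.4518 0.284  0.151 ]
 [0.4953 0.2869 0.151 ]] [0.49475447 0.28523683 0.151     ]
25.74582757985521 0.07803042365728746 0.03179228620035642
[[0.49166523 0.17984436 0.151     ]]
```

```bash
python3 - <<'E'
from plan import *
show()
print(rel(*tgt((.494,.287,.40),-64)),rel(*tgt((.494,.287,.286),-64)))
E
```

```text
t 2.2 p [0.459  0.2208 0.4251] yaw z -63.65 ydir [-4.0e-04  1.2e-03 -1.0e+00] q [-0.4   0.41 -0.15  1.88  0.08  0.87 -1.69] w 0.0699 F [-0.5 -0.8 -0.5]
(array([-60.8,  25.1, -43.7]), array([ 0.001,  0.006, -0.   ])) (array([-60.7, 139.1, -43.6]), array([ 0.001,  0.006, -0.   ]))
```

Emit:
step_arm:
  plan:
    - [[-30, 12, -22], [0, 0.003, 0]]
    - [[-61, 25, -44], [0, 0.003, 0]]
    - [[-61, 25, -44], [0, 0.003, 0]]
    - [[-61, 25, -44], [0, 0.003, 0]]
    - [[-61, 25, -44], [0, 0.003, 0]]

```text
clock: 2.7
eef_pos: [0.4953, 0.282, 0.4004]
tool_rot: [-0.451, 1.971, -1.975]
contact_force: [0.3, -0.4, -0.4]
width: 0.07
```

```bash
python3 - <<'E'
from plan import *
from bench import capture
show()
s=get_state(); c=capture("wrist"); cv2.imwrite("pics/w2.png",c["pixels"]); pickle.dump((s,c),open("w2.pkl","wb"))
print(rel(*tgt((.494,.287,.286),-64)))
E
```

```text
t 2.7 p [0.4953 0.282  0.4004] yaw z -64.3 ydir [-4.0e-04 -1.7e-03 -1.0e+00] q [-0.47  0.52 -0.14  1.75  0.09  0.88 -1.78] w 0.07 F [ 0.3 -0.4 -0.4]
(array([ -1. , 114.7,  -5.2]), array([-0.001, -0.005,  0.   ]))
```

View pics/w2.png

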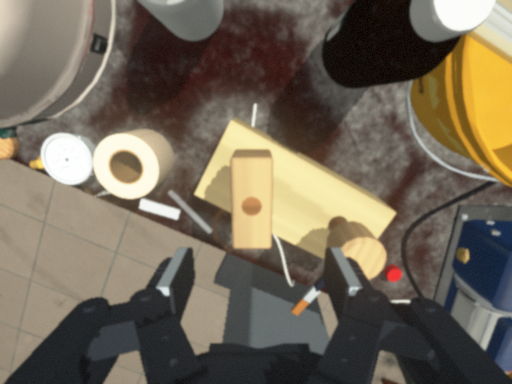

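Emit:
step_arm:
  plan:
    - [[-1, 20, -5], [0, -0.005, 0]]
    - [[-1, 40, -5], [0, -0.005, 0]]
    - [[-1, 60, -5], [0, -0.005, 0]]
    - [[-1, 75, -5], [0, -0.005, 0]]
    - [[-1, 75, -5], [0, -0.005, 0]]

```text
clock: 3.25
eef_pos: [0.4934, 0.2872, 0.3242]
tool_rot: [-0.459, 1.969, -1.972]
contact_force: [-1.0, -0.6, 0.2]
width: 0.0698
```

```bash
python3 - <<'E'
from plan import *
from bench import capture
show()
s=get_state(); c=capture("wrist"); cv2.imwrite("pics/w3.png",c["pixels"]); pickle.dump((s,c),open("w3.pkl","wb"))
print(rel(*tgt((.494,.287,.286),-64)))
E
```

```text
t 3.25 p [0.4934 0.2872 0.3242] yaw z -63.97 ydir [-0.0028 -0.0026 -1.    ] q [-0.49  0.62 -0.13  1.82  0.12  0.71 -1.8 ] w 0.0698 F [-1.  -0.6  0.2]
(array([ 0.1, 39.3,  0.6]), array([-0.001,  0.001,  0.002]))
```

View pics/w3.png

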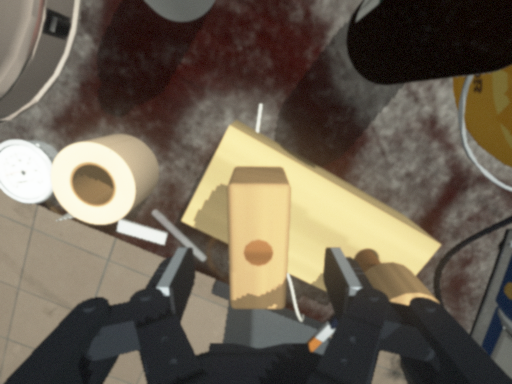

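Emit:
step_arm:
  plan:
    - [[0, 13, 0], [0, 0, 0.002]]
    - [[0, 26, 0], [0, 0, 0.002]]
    - [[0, 38, 0], [0, 0, 0.002]]
    - [[0, 38, 0], [0, 0, 0.002]]
    - [[0, 38, 0], [0, 0, 0.002]]

```text
clock: 3.8
eef_pos: [0.494, 0.2889, 0.2873]
tool_rot: [-0.455, 1.968, -1.967]
contact_force: [0.2, 0.0, 0.8]
width: 0.0701
```

```bash
python3 - <<'E'
from plan import *
from bench import capture
show()
print(rel(*tgt((.494,.287,.286),-64)))
s=get_state(); c=capture("wrist"); cv2.imwrite("pics/w4.png",c["pixels"])
E
```

```text
t 3.8 p [0.494  0.2889 0.2873] yaw z -63.89 ydir [ 1.5e-03  6.0e-04 -1.0e+00] q [-0.5   0.67 -0.12  1.84  0.13  0.63 -1.81] w 0.0701 F [0.2 0.  0.8]
(array([0.8, 1.3, 1.7]), array([-0.   ,  0.002, -0.002]))
```

View pics/w4.png

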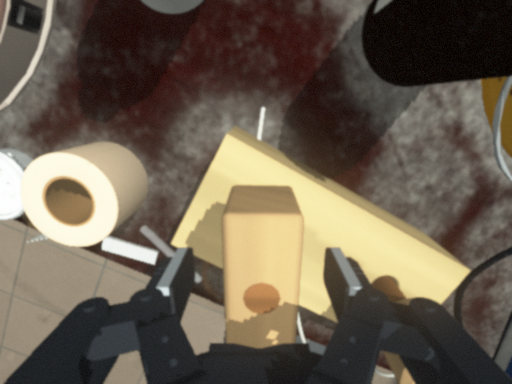

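Emit:
step_arm:
  plan:
    - [[0, 1, 1], [0, 0, 0]]
    - [[0, 1, 1], [0, 0, 0]]
    - [[0, 1, 1], [0, 0, 0]]
    - [[0, 1, 1], [0, 0, 0]]
    - [[0, 1, 1], [0, 0, 0]]
  grip: 20
  squeeze: 70

```text
clock: 4.35
eef_pos: [0.4947, 0.2881, 0.2868]
tool_rot: [-0.453, 1.968, -1.966]
contact_force: [0.7, -0.1, 4.1]
width: 0.0338
```

Emit:
step_arm:
  plan:
    - [[0, 0, 0], [0, 0, 0]]
    - [[0, 0, 0], [0, 0, 0]]
    - [[0, 0, 0], [0, 0, 0]]

```text
clock: 4.65
eef_pos: [0.4947, 0.2881, 0.2868]
tool_rot: [-0.453, 1.968, -1.966]
contact_force: [0.1, -0.0, 5.7]
width: 0.0332
```

Emit:
step_arm:
  plan:
    - [[0, -4, 0], [0, 0, 0]]
    - [[0, -8, 0], [0, 0, 0]]
    - [[0, -12, 0], [0, 0, 0]]
    - [[0, -16, 0], [0, 0, 0]]
    - [[0, -16, 0], [0, 0, 0]]

```text
clock: 5.15
eef_pos: [0.4945, 0.2881, 0.3029]
tool_rot: [-0.453, 1.968, -1.966]
contact_force: [0.3, 0.1, -1.0]
width: 0.0328
```

Emit:
step_arm:
  plan:
    - [[0, -15, 0], [0, 0, 0]]
    - [[0, -30, 0], [0, 0, 0]]
    - [[0, -45, 0], [0, 0, 0]]
    - [[0, -60, 0], [0, 0, 0]]
    - [[0, -60, 0], [0, 0, 0]]

```text
clock: 5.65
eef_pos: [0.4948, 0.2884, 0.3641]
tool_rot: [-0.45, 1.968, -1.964]
contact_force: [0.2, 1.1, -2.4]
width: 0.0332
```

```bash
python3 - <<'E'
from plan import *
from bench import capture
show()
for n in ["wrist","scene"]:
    s=get_state(); c=capture(n); cv2.imwrite(f"pics/{n}5.png",c["pixels"]); pickle.dump((s,c),open(n+"5.pkl","wb"))
crop("pics/s5.png",c,(150,30,290,200),4)
E
```

```text
t 5.65 p [0.4948 0.2884 0.3641] yaw z -63.89 ydir [ 0.0051  0.003  -1.    ] q [-0.49  0.57 -0.14  1.78  0.1   0.79 -1.79] w 0.0332 F [ 0.2  1.1 -2.4]
```

View pics/wrist5.png

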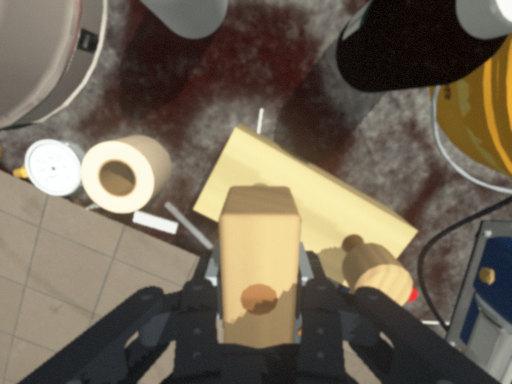

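View pics/s5.png

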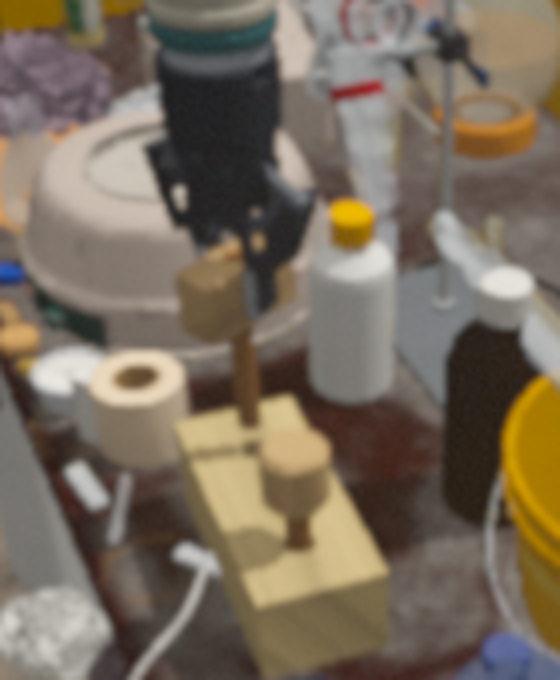

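```bash
python3 - <<'E'
from plan import *
show()
for p in [(.495,.288,.5),(.53,.03,.5),(.4965,-.2305,.5)]: print(rel(*tgt(p,-64)))
E
```

```text
t 5.75 p [0.4941 0.2879 0.3621] yaw z -63.88 ydir [ 1.8e-03  8.0e-04 -1.0e+00] q [-0.49  0.57 -0.14  1.78  0.1   0.79 -1.79] w 0.0332 F [ 0.1 -0.5 -1.9]
(array([  -1.1, -137.9,    0.3]), array([-0.   ,  0.002, -0.002]))
(array([  81. , -138. ,  247.3]), array([-0.   ,  0.002, -0.002]))
(array([ 225.8, -138.3,  466.5]), array([-0.   ,  0.002, -0.002]))
```

Emit:
step_arm:
  plan:
    - [[0, -35, 0], [0, 0, -0.002]]
    - [[0, -70, 0], [0, 0, -0.002]]
    - [[0, -105, 0], [0, 0, -0.002]]
    - [[0, -138, 0], [0, 0, -0.002]]
    - [[8, -138, 25], [0, 0, -0.002]]

```text
clock: 6.25
eef_pos: [0.4975, 0.2659, 0.5039]
tool_rot: [-0.454, 1.967, -1.956]
contact_force: [1.1, -0.3, -1.7]
width: 0.0336
```

```bash
python3 - <<'E'
from plan import *
show()
for p in [(.53,.03,.5),(.4965,-.2305,.5)]: print(rel(*tgt(p,-64)))
E
```

```text
t 6.25 p [0.4975 0.2659 0.5039] yaw z -63.53 ydir [ 0.0058  0.0073 -1.    ] q [-0.44  0.41 -0.15  1.62  0.06  1.11 -1.71] w 0.0336 F [ 1.1 -0.3 -1.7]
(array([ 76.1,   2.4, 225.7]), array([ 0.004,  0.008, -0.008]))
(array([2.222e+02, 3.000e-01, 4.440e+02]), array([ 0.004,  0.008, -0.008]))
```

Emit:
step_arm:
  plan:
    - [[13, 0, 38], [0, 0, 0]]
    - [[26, 0, 76], [0, 0, 0]]
    - [[39, 0, 114], [0, 0, 0]]
    - [[52, 0, 152], [0, 0, 0]]
    - [[66, 0, 190], [0, 0, 0]]

```text
clock: 6.75
eef_pos: [0.5221, 0.0606, 0.4991]
tool_rot: [-0.459, 1.969, -1.969]
contact_force: [0.4, -0.4, -1.1]
width: 0.033
```

```bash
python3 - <<'E'
from plan import *
show()
for p in [(.4965,-.2305,.5)]: print(rel(*tgt(p,-64)))
E
```

```text
t 6.75 p [0.5221 0.0606 0.4991] yaw z -63.88 ydir [-1.9e-03 -4.0e-04 -1.0e+00] q [-0.1   0.35 -0.1   1.73  0.04  1.07 -1.32] w 0.033 F [ 0.4 -0.4 -1.1]
(array([151.1,  -0.7, 250.1]), array([0.   , 0.002, 0.002]))
```

Emit:
step_arm:
  plan:
    - [[22, 0, 35], [0, 0, 0]]
    - [[44, 0, 70], [0, 0, 0]]
    - [[66, 0, 105], [0, 0, 0]]
    - [[88, 0, 140], [0, 0, 0]]
    - [[110, 0, 175], [0, 0, 0]]

```text
clock: 7.25
eef_pos: [0.4998, -0.1449, 0.4991]
tool_rot: [-0.459, 1.97, -1.968]
contact_force: [0.4, -0.4, -1.3]
width: 0.0333
```

Emit:
step_arm:
  plan:
    - [[20, 0, 35], [0, 0, 0]]
    - [[35, 0, 60], [0, 0, 0]]
    - [[40, 0, 70], [0, 0, 0]]
    - [[40, 0, 70], [0, 0, 0]]

```text
clock: 7.65
eef_pos: [0.495, -0.2251, 0.4992]
tool_rot: [-0.456, 1.971, -1.97]
contact_force: [-0.1, 0.0, -1.3]
width: 0.0332
```

```bash
python3 - <<'E'
from plan import *
from bench import capture
show()
for p in [(.4965,-.2305,.5)]: print(rel(*tgt(p,-64)))
for n in ["wrist","scene","top"]:
    s=get_state(); c=capture(n); cv2.imwrite(f"pics/{n}6.png",c["pixels"]); pickle.dump((s,c),open(n+"6.pkl","wb"))
    if n=="scene": crop("pics/s6.png",c,(220,130,400,330),3)
E
```

```text
t 7.65 p [ 0.495  -0.2251  0.4992] yaw z -64.06 ydir [-1.8e-03  3.0e-04 -1.0e+00] q [ 0.38  0.38 -0.    1.68  0.    1.08 -0.74] w 0.0332 F [-0.1  0.  -1.3]
(array([ 1. , -0.8,  5.5]), array([ 0.001, -0.001,  0.001]))
```

View pics/wrist6.png

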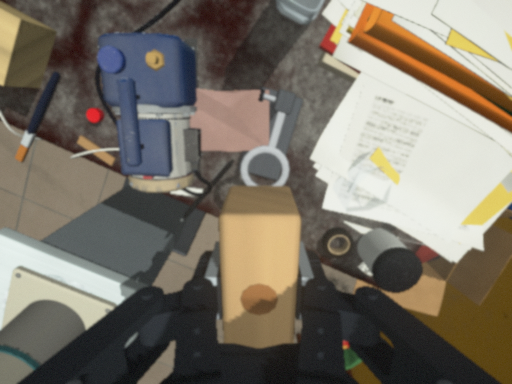

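View pics/s6.png

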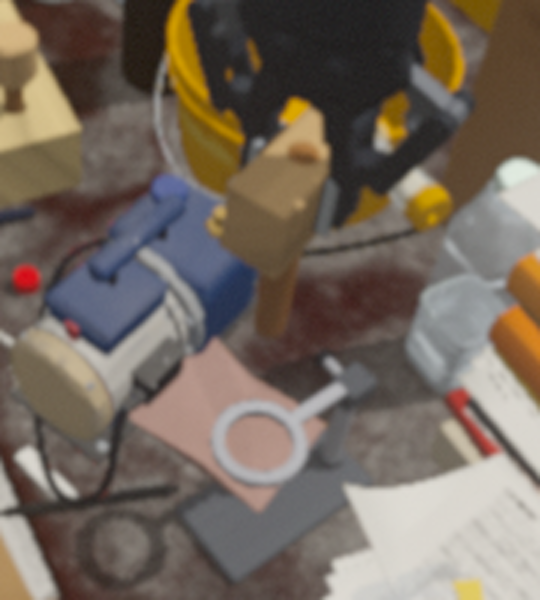

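View pics/top6.png

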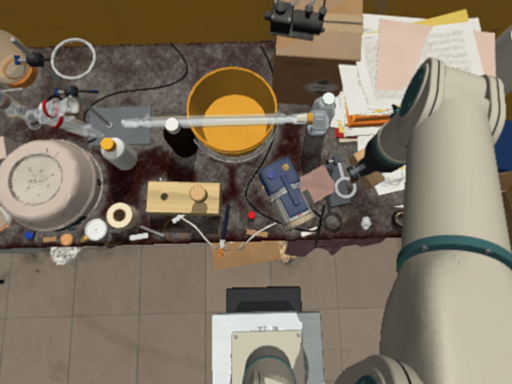

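```bash
python3 - <<'E'
from h import *
s,c=pickle.load(open("scene6.pkl","rb"))
print("handle end proj",proj(c,[s["eef_pos"]-[0,0,.1588+.113],s["eef_pos"]-[0,0,.1588-.023],s["eef_pos"]-[0,0,.1588+.023]]))
s,c=pickle.load(open("wrist6.pkl","rb")); print("ring in wrist",proj(c,[[.4965,-.2305,.115]],s))
print(onplane(c,[(264.5,167)],.115,s))
E
```

```text
handle end proj [[310.98212445 238.37164519]
 [322.80523315 180.4378697 ]
 [318.35402975 202.43467941]]
ring in wrist [[263.57513346 171.31204222]]
[[ 0.50197253 -0.22909929  0.115     ]]
```

```bash
python3 - <<'E'
from plan import *
show()
for p in [(.498,-.230,.40),(.498,-.230,.299)]: print(rel(*tgt(p,-64)))
E
```

```text
t 7.8 p [ 0.4958 -0.2217  0.4999] yaw z -63.72 ydir [-6.0e-04  1.8e-03 -1.0e+00] q [ 0.37  0.38 -0.    1.68  0.    1.08 -0.74] w 0.0331 F [ 0.5  0.1 -1.4]
(array([ 1.8, 99.9,  8.6]), array([ 0.002,  0.005, -0.   ]))
(array([  1.8, 200.9,   8.7]), array([ 0.002,  0.005, -0.   ]))
```

Emit:
step_arm:
  plan:
    - [[2, 30, 8], [0, 0.003, 0]]
    - [[2, 60, 8], [0, 0.003, 0]]
    - [[2, 80, 8], [0, 0.003, 0]]
    - [[2, 80, 8], [0, 0.003, 0]]
    - [[2, 80, 8], [0, 0.003, 0]]

```text
clock: 8.3
eef_pos: [0.4977, -0.2306, 0.4208]
tool_rot: [-0.455, 1.969, -1.968]
contact_force: [0.7, 0.6, -1.7]
width: 0.0334
```

Emit:
step_arm:
  plan:
    - [[0, 0, 0], [0, 0, 0]]
    - [[0, 0, 0], [0, 0, 0]]
    - [[0, 0, 0], [0, 0, 0]]

```text
clock: 8.6
eef_pos: [0.4973, -0.2318, 0.4213]
tool_rot: [-0.452, 1.968, -1.97]
contact_force: [0.4, 0.1, -1.7]
width: 0.0333
```

```bash
python3 - <<'E'
from plan import *
from bench import capture
show()
for p in [(.498,-.230,.299)]: print(rel(*tgt(p,-64)))
for n in ["wrist","scene"]:
    s=get_state(); c=capture(n); cv2.imwrite(f"pics/{n}7.png",c["pixels"]); pickle.dump((s,c),open(n+"7.pkl","wb"))
    if n=="scene": crop("pics/s7.png",c,(250,170,370,320),4)
    if n=="scene": print(proj(c,[s["eef_pos"]-[0,0,.1588+.113]]))
E
```

```text
t 8.6 p [ 0.4973 -0.2318  0.4213] yaw z -64.05 ydir [ 1.8e-03 -7.0e-04 -1.0e+00] q [ 0.39  0.46 -0.    1.78  0.    0.89 -0.73] w 0.0333 F [ 0.4  0.1 -1.7]
(array([ -1.3, 122.3,  -1.5]), array([-0.001, -0.001, -0.001]))
[[308.88660476 267.00769791]]
```

View pics/s7.png

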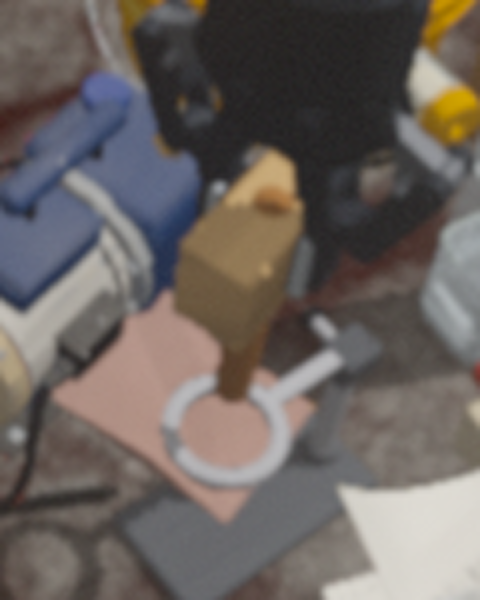

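View pics/wrist7.png

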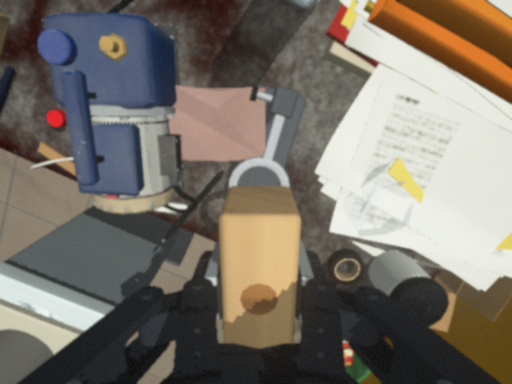

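Emit:
step_arm:
  plan:
    - [[-1, 15, -1], [0, 0, 0]]
    - [[-1, 30, -1], [0, 0, 0]]
    - [[-1, 45, -1], [0, 0, 0]]
    - [[-1, 60, -1], [0, 0, 0]]
    - [[-1, 60, -1], [0, 0, 0]]

```text
clock: 9.2
eef_pos: [0.4969, -0.2303, 0.3588]
tool_rot: [-0.457, 1.973, -1.969]
contact_force: [-0.3, -0.2, -0.4]
width: 0.0331
```

```bash
python3 - <<'E'
from plan import *
from bench import capture
show()
for p in [(.498,-.230,.299)]: print(rel(*tgt(p,-64)))
for n in ["scene"]:
    s=get_state(); c=capture(n); pickle.dump((s,c),open(n+"8.pkl","wb"))
    crop("pics/s8.png",c,(260,200,360,310),6)
E
```

```text
t 9.2 p [ 0.4969 -0.2303  0.3588] yaw z -64.07 ydir [-0.0034  0.0014 -1.    ] q [ 0.39  0.54 -0.    1.85  0.    0.75 -0.74] w 0.0331 F [-0.3 -0.2 -0.4]
(array([-1.3, 59.8,  0.4]), array([ 0.003, -0.001,  0.002]))
```

View pics/s8.png

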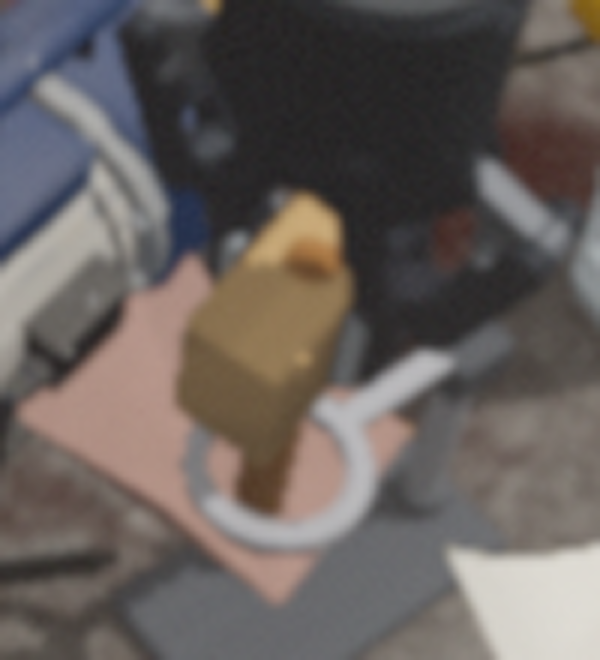

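Emit:
step_arm:
  plan:
    - [[0, 15, 0], [0, 0, 0]]
    - [[0, 30, 0], [0, 0, 0]]
    - [[0, 43, 0], [0, 0, 0]]
    - [[0, 55, 0], [0, 0, 0]]
    - [[0, 55, 0], [0, 0, 0]]

```text
clock: 9.75
eef_pos: [0.4971, -0.2303, 0.3041]
tool_rot: [-0.456, 1.972, -1.969]
contact_force: [-0.5, 0.4, -1.1]
width: 0.0333
```

Emit:
step_arm:
  plan:
    - [[0, 1, 0], [0, 0, 0]]
    - [[0, 2, 0], [0, 0, 0]]
    - [[0, 3, 0], [0, 0, 0]]
    - [[0, 3, 0], [0, 0, 0]]

```text
clock: 10.15
eef_pos: [0.4976, -0.2306, 0.3026]
tool_rot: [-0.453, 1.97, -1.97]
contact_force: [-0.0, 0.3, -0.4]
width: 0.0332
```

```bash
python3 - <<'E'
from plan import *
from bench import capture
show()
for p in [(.498,-.230,.297)]: print(rel(*tgt(p,-64)))
for n in ["scene"]:
    s=get_state(); c=capture(n); pickle.dump((s,c),open(n+"9.pkl","wb"))
    crop("pics/s9.png",c,(260,200,360,310),6)
E
```

```text
t 10.15 p [ 0.4976 -0.2306  0.3026] yaw z -64.06 ydir [ 5.e-04 -2.e-04 -1.e+00] q [ 0.39  0.62 -0.01  1.9   0.01  0.62 -0.74] w 0.0332 F [-0.   0.3 -0.4]
(array([-0.6,  5.6, -0.3]), array([-0.   , -0.001, -0.   ]))
```

View pics/s9.png

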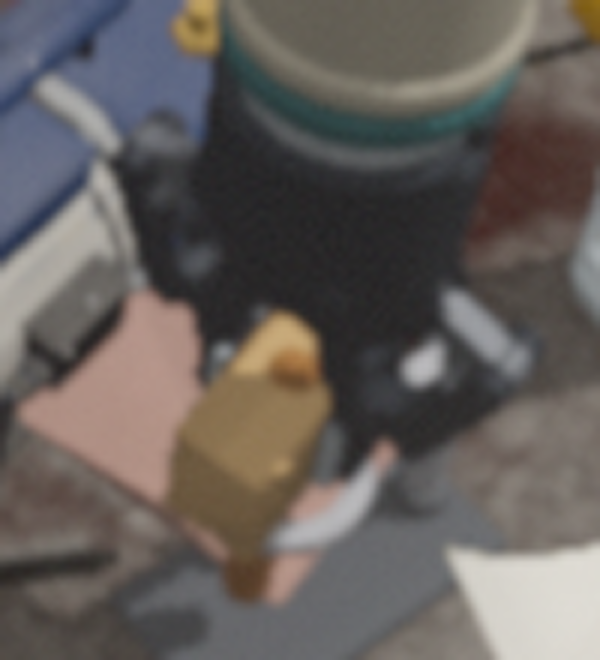

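Emit:
step_arm:
  plan:
    - [[0, 1, 0], [0, 0, 0]]
    - [[0, 2, 0], [0, 0, 0]]
    - [[0, 3, 0], [0, 0, 0]]
    - [[0, 4, 0], [0, 0, 0]]
    - [[0, 4, 0], [0, 0, 0]]

```text
clock: 10.7
eef_pos: [0.4975, -0.2305, 0.2981]
tool_rot: [-0.454, 1.97, -1.97]
contact_force: [-0.1, -0.3, -1.5]
width: 0.0337
```

Emit:
step_arm:
  plan:
    - [[0, 1, 0], [0, 0, 0]]
    - [[0, 1, 0], [0, 0, 0]]
    - [[0, 2, 0], [0, 0, 0]]
    - [[0, 2, 0], [0, 0, 0]]

```text
clock: 11.1
eef_pos: [0.4975, -0.2306, 0.2969]
tool_rot: [-0.453, 1.97, -1.97]
contact_force: [-0.9, 1.2, 3.2]
width: 0.0335
```

Emit:
step_arm:
  plan:
    - [[0, 0, 0], [0, 0, 0]]
    - [[0, 0, 0], [0, 0, 0]]
    - [[0, 0, 0], [0, 0, 0]]
    - [[0, 0, 0], [0, 0, 0]]
    - [[0, 0, 0], [0, 0, 0]]
  grip: 60

```text
clock: 11.6
eef_pos: [0.4976, -0.2305, 0.2963]
tool_rot: [-0.454, 1.97, -1.97]
contact_force: [-0.8, 0.4, 0.7]
width: 0.06
```

```bash
python3 - <<'E'
from plan import *
from bench import capture
show()
for n in ["scene","wrist"]:
    s=get_state(); c=capture(n); pickle.dump((s,c),open(n+"10.pkl","wb")); cv2.imwrite(f"pics/{n}10.png",c["pixels"])
    if n=="scene":crop("pics/s10.png",c,(260,200,360,310),6)
E
```

```text
t 11.6 p [ 0.4976 -0.2305  0.2963] yaw z -64.06 ydir [ 0.  0. -1.] q [ 0.39  0.63 -0.01  1.9   0.01  0.6  -0.74] w 0.06 F [-0.8  0.4  0.7]
```

View pics/s10.png

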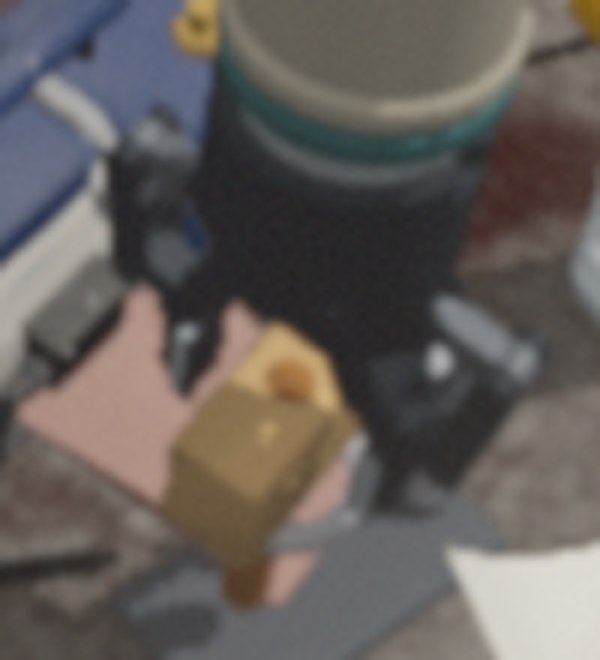

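View pics/wrist10.png

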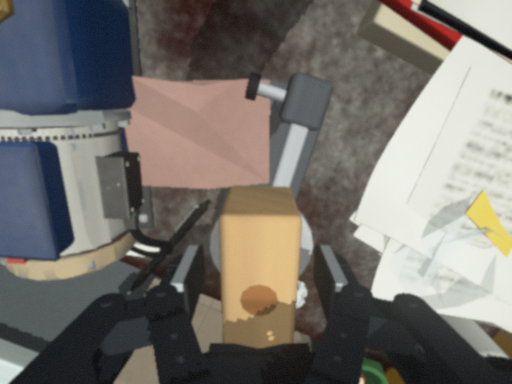

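Emit:
step_arm:
  plan:
    - [[0, -10, 0], [0, 0, 0]]
    - [[0, -25, 0], [0, 0, 0]]
    - [[0, -45, 0], [0, 0, 0]]
    - [[0, -70, 0], [0, 0, 0]]
    - [[0, -100, 0], [0, 0, 0]]

```text
clock: 12.2
eef_pos: [0.4972, -0.2304, 0.3974]
tool_rot: [-0.455, 1.971, -1.97]
contact_force: [0.8, -0.2, 0.2]
width: 0.0599
```

Emit:
step_arm:
  plan:
    - [[0, -30, 0], [0, 0, 0]]
    - [[0, -60, 0], [0, 0, 0]]
    - [[0, -80, 0], [0, 0, 0]]
    - [[0, -80, 0], [0, 0, 0]]
    - [[0, -80, 0], [0, 0, 0]]

```text
clock: 12.7
eef_pos: [0.4972, -0.2304, 0.4766]
tool_rot: [-0.453, 1.97, -1.97]
contact_force: [0.1, 0.6, -1.2]
width: 0.0603
```

```bash
python3 - <<'E'
from plan import *
from bench import capture
show()
for n in ["scene","wrist","top"]:
    s=get_state(); c=capture(n); pickle.dump((s,c),open(n+"11.pkl","wb")); cv2.imwrite(f"pics/{n}11.png",c["pixels"])
    if n=="scene":crop("pics/s11.png",c,(260,200,360,310),6)
    if n=="top":crop("pics/t11.png",c,(300,150,390,220),8)
E
```

```text
t 12.7 p [ 0.4972 -0.2304  0.4766] yaw z -64.06 ydir [ 6.e-04 -2.e-04 -1.e+00] q [ 0.38  0.4  -0.    1.71  0.    1.03 -0.74] w 0.0603 F [ 0.1  0.6 -1.2]
```

View pics/s11.png

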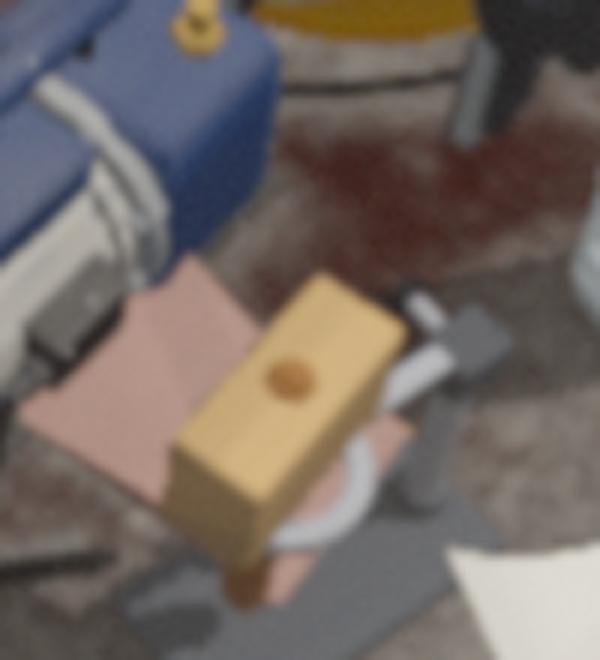

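View pics/wrist11.png

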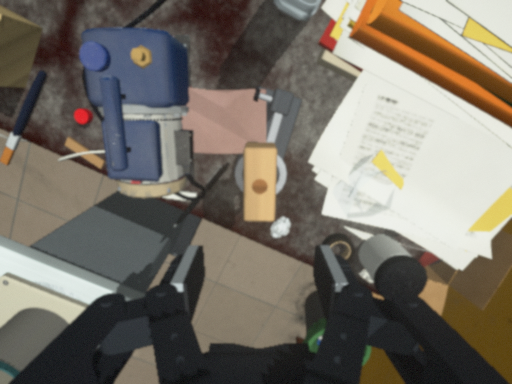

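View pics/top11.png

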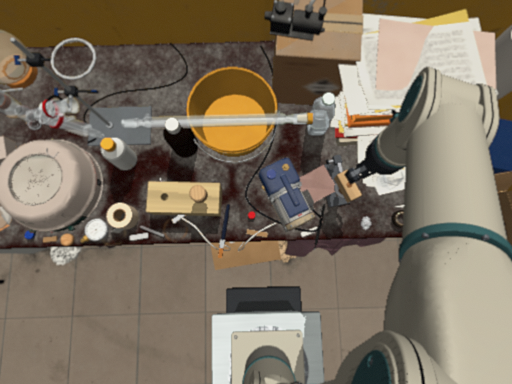

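```bash
python3 - <<'E'
from plan import *
f=lambda p,k,o:(np.array(p,float)+.5)/k-.5+o
s,c=pickle.load(open("scene11.pkl","rb"))
cor=f([(323,272),(408,328),(262,503),(172,442),(290,380)],6,[260,200]); X=onplane(c,cor,.161); print(X.round(4),X[:4].mean(0))
print("sides",[np.linalg.norm(X[i]-X[(i+1)%4]).round(4) for i in range(4)])
print("handle end seen",f([(245,600)],6,[260,200]),"pred upright",proj(c,[[*X[4,:2],.025]]))
s,c=pickle.load(open("wrist11.pkl","rb"))
print("wrist peg",onplane(c,[(260,186)],.161,s), "ring",onplane(c,[(262,174)],.115,s))
a=pickle.load(open("top0.pkl","rb"))[1]["pixels"][165:225,140:230].astype(int);b=pickle.load(open("top11.pkl","rb"))[1]["pixels"][165:225,140:230].astype(int)
d=np.abs(a-b).sum(2)[:,45:]; print("tamper region diff max",d.max(),d.mean())
show()
E
```

```text
[[ 0.5249 -0.199   0.161 ]
 [ 0.538  -0.2284  0.161 ]
 [ 0.4663 -0.2624  0.161 ]
 [ 0.4522 -0.2335  0.161 ]
 [ 0.495  -0.2294  0.161 ]] [ 0.49530608 -0.23083824  0.161     ]
sides [np.float64(0.0322), np.float64(0.0793), np.float64(0.0322), np.float64(0.0804)]
handle end seen [[300.41666667 299.58333333]] pred upright [[300.18611884 298.23502795]]
wrist peg [[ 0.49740561 -0.23101126  0.161     ]] ring [[ 0.49988126 -0.23264946  0.115     ]]
tamper region diff max 38 18.457037037037036
t 12.85 p [ 0.4972 -0.2303  0.4751] yaw z -64.06 ydir [-2.3e-03  9.0e-04 -1.0e+00] q [ 0.38  0.41 -0.    1.71  0.    1.03 -0.74] w 0.0602 F [ 0.1 -0.1 -0.6]
```

All checks agree, so I'm handing it in.

```bash
python3 -c "
from bench import close_job
print(close_job())"
```

```text
the job is handed in; nothing more can be done
None
```

The mallet now hangs upright and released in the ring, and I handed the job in at about 12.9 s of the 40 s allowed. I gripped it across the 34 mm sides of its head, lifted it out of the block, and carried it over the pump. Then I lowered it handle first through the ring until the wrist force showed contact, about 3 N. After that I opened the fingers and backed straight up, about 180 mm clear.

**Last checks:**
- **Position:** the head centre measured (0.495, -0.231) in the scene view and (0.497, -0.231) in the wrist view. The ring axis measured (0.497, -0.231) before the pick, so the offset is about 3 mm against the 20 mm limit.
- **Height:** I had no direct height measurement. The head's sides measured 32 × 80 mm when placed at the height it should have at rest, and the TCP was at its computed resting height when contact came, so it looks properly seated.
- **Upright:** the handle end showed within about 1.5 pixels of where an upright mallet would put it.
- **Tamper:** the top view around it is unchanged from the start apart from image noise.

**Disagreement:** wrist-view estimates of the ring centre came out 2 to 6 mm from the other two cameras, because the mallet partly hid the ring. I went with the scene and top views, which agreed to about 2 mm. No other check failed or disagreed.

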